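Stock two sloped counter stands

ROBOT

A 6-joint arm with a two-finger parallel gripper is mounted at the origin on a cart in front of the work surface, level with it; the furniture and walls round the work are solid. World frame = base frame: x ahead of the robot, y to its left, z up, the work surface at z = 0. Lengths are in mm, angles in rad, forces in N, time in s.
With the tool pointing down it reaches from about 400 to 925 mm from the base axis. Payload 12.5 kg.
Tool frame: the origin (TCP) lies midway between the tips of the shut fingers; the grasp point (between the pads) lies 19 mm behind it (env.pinch_z is the z of the grasp point in the tool frame, in mm); z points along the fingers, y is the line along which they close (so a half turn about z gives the same grasp; the last joint's range is limited). The gripper opens to 95 mm and grips with 3 to 60 N. Pads are 20 mm wide; open, the fingers measure 119 mm over their backs; the gripper's body (75 mm by 180 mm) begins 59 mm behind the grasp point.
Start: joints at [-1.281, 0.491, 1.559, -0, 1.092, -0.106], TCP at [240.991, -576.691, 190.461] pointing down, gripper open.
Joint ranges: [-3.1, 3.1], [-0.84, 2.19], [0.05, 2.79], [-1.13, 4.28], [0.06, 2.93], [-2.69, 2.69]. Speed limits (rad/s): [2.22, 2.22, 2.79, 3.14, 3.14, 3.14].

INTERFACE

Orientations are given as [roll, pitch, yaw] about the fixed x, y, z axes, in that order (R = Rz(yaw) Ry(pitch) Rx(roll)).
In Python, from cell import env, eyes gives the robot as it stands.
- The arm moves only by the shell command python3 -m inch 'ROWS'. ROWS is JSON, a list of rows, each a list of 3 entries, a list of its own where there are three numbers: the shift along the tool's x, y, z in units of 60 mm (1.0 is 60 mm), then the turn about the tool's z in units of 5 degrees (1.0 is 5 degrees), then the closure, from -1 (fully open) to 1 (shut). In form: [[[tx, ty, tz], turn, claw], ...]. A call has exactly 10 rows; each row shifts and turns the commanded pose from where the row before left it, along the tool's axes as they then stand; what a row does not reach is not made up. A row lasts 1/8 s, in which the tool goes at most 62.5 mm and 10.7 degrees, less where a joint would pass 70% of its speed; a pose out of reach is approached as far as the arm can. A call is refused whole if a number of a shift passes 1 or a number of a turn 1, either way. A call with a gripper value outside its range is refused whole. The fingers move at their own pace and stop on an object; the grip force is fixed at half the most. Time passes only in rows, so rows that do not move let the fingers close, or fill a call up. It gives the time, the measured TCP pose, the force, the opening and the grip force at its end, in the units of the state.
- env.state(): the state, without advancing time (a new reading comes with each control period).
- eyes.read_camera(name): name is "scene" or "top"; returns a dict with "pixels" (480x640x3 uint8, red, green, blue), "fx", "fy", "cx", "cy" (pixels), "extrinsics" (4x4, takes a point from world to camera coordinates). Camera axes: x right, y down, z forward; pixel columns grow to the right and rows downward; lengths in mm; the calibration is good to about 2 mm. A picture is of the moment at which its call begins. There is no depth.
- env.job_done(): hands the job in; it is judged then, once.
Trained networks look in a picture, given as the dict that the camera call returned (one of the last four; its "shot" number tells which), for a name from the list of things; names that differ only in an ending like _2 or _b are one class to them, and where a whole thing is asked for, a point or a joint stands for the part that bears it (a point fixed in the world has none). Each returns a list of dicts, best first, with "score" (0 to 1); they miss things now and then, are a little off and sometimes report something else, mostly with a low value. They report only what shows in the picture. A call takes as long as a camera call. They do not tell look-alikes from the thing itself.
- eyes.boxes_of(name, picture): "centre" ([row, column] in pixels, amid what is visible of it).
- eyes.cut_out(name, picture): "mask" (480x640 bool, what is visible of it) and "centre" ([row, column] in pixels, amid what is visible of it).
- eyes.spot_point(name, picture): "centre" ([row, column] in pixels: a listed point, or the origin of a listed thing).
The state is a dict: "t": time; "joints": joint angles; "qvel": joint speeds; "tau": joint torques, N m; "eef_pos": TCP position; "tcp_rot": TCP orientation; "ft_force": force on the tool from outside, world axes, zero at the start; "moment": the same for the moment, N m; "opening": opening from 0.0 (shut) to 1.0 (fully open); "grip_force": force on a finger pad.
Only numpy, scipy, OpenCV 4.12 (cv2) and the standard library are available. Lean on these libraries where they do the work, as an engineer would, in place of code of your own. Each camera call takes 0.05 s, during which the arm holds its last target. There are 200 camera calls.

TASK

Stock the two sloped wooden counter stands. On the longer stand lay the chocolate bar and then the slim carton (the longest, narrowest one) flat on top of it; on the shorter stand lay the broad carton and then the small, shortest carton flat on top of it. Everything must lie lengthwise down the slope, straight and centred across the stand, with its lower end up against the stop.

Things in the scene. Friction and masses are not known exactly. Their poses are not given: they have to be found in the camera images.
- long_stand_deck: Deck of the longer light wood stand (fixed): board 185 mm long, 90 mm wide, no side walls, falling 10 degrees away from the robot (yaw within 12 degrees) to an upright stop, 10 mm thick, 44 mm high. Origin: on the deck at the foot of the stop's inner face, mid-width, 15 mm over the worktop. x down the slope into the stop, y across, z square out of the deck (up).
- short_stand_deck: Deck of the shorter light wood stand (fixed): board 125 mm long, 90 mm wide, no side walls, falling 10 degrees away from the robot (yaw within 12 degrees) to an upright stop, 10 mm thick, 44 mm high. Origin: on the deck at the foot of the stop's inner face, mid-width, 15 mm over the worktop. x down the slope into the stop, y across, z square out of the deck (up).
- broad_carton: Closed printed cardboard carton, the broadest of the three, cream coloured with an oval on its broad face, lying on its broad face: 110 mm long (own y) x 65 mm wide (own x) x 30 mm thick (own z, up), about 80 g (varies). Rigid. Origin: centre of its underside. Grasp it across its width, from above.
- small_carton: Closed printed cardboard carton, the shortest of the three, green and white with red, lying on its broad face: 85 mm long (own y) x 60 mm wide (own x) x 28 mm thick (own z, up), about 80 g (varies). Rigid. Origin: centre of its underside. Grasp it across its width, from above.
- slim_carton: Closed printed cardboard carton, the longest and narrowest of the three, teal with red long edges, lying on its broad face: 120 mm long (own y) x 50 mm wide (own x) x 35 mm thick (own z, up), about 80 g (varies). Rigid. Origin: centre of its underside. Grasp it across its width, from above.
- choc_bar: Flat wrapped chocolate bar, teal wrapper with yellow ends, lying flat: 173 mm long (own y) x 58 mm wide (own x) x 13 mm thick (own z, up), about 66 g (varies). Rigid. Origin: centre of its underside. Grasp it across its width with the fingertips, from above.
Things that resemble listed ones, but are neither listed nor needed, are in the scene too. What is shaped like the part that bears short_stand_deck but orange is not meant.

How it is judged (in metres and radians):
At the end, for the whole second after the job is handed in: Bar on the long deck, slim carton on it; broad carton on the short deck, small carton on it. Each flat (0.1 rad, underside within 6 mm of its height), lengthwise (0.14 rad, either end first), centred within 12 mm, lower end within 12 mm of the stop, released, at rest (0.02 m/s) (x of broad_carton in the frame of short_stand_deck between -0.067 and -0.05 m and y of broad_carton in the frame of short_stand_deck between -0.012 and 0.012 m and z of broad_carton in the frame of short_stand_deck between -0.006 and 0.006 m and angle between the y axis of each of broad_carton, small_carton and the x axis of short_stand_deck, either way round below 0.14 rad and angle between the z axis of each of broad_carton, small_carton and the z axis of short_stand_deck, either way round below 0.1 rad and linear speed of each of broad_carton, small_carton, choc_bar, slim_carton below 0.02 m/s and x of small_carton in the frame of short_stand_deck between -0.0545 and -0.0375 m and y of small_carton in the frame of short_stand_deck between -0.012 and 0.012 m and z of small_carton in the frame of short_stand_deck between 0.024 and 0.036 m and x of choc_bar in the frame of long_stand_deck between -0.0985 and -0.0815 m and y of choc_bar in the frame of long_stand_deck between -0.012 and 0.012 m and z of choc_bar in the frame of long_stand_deck between -0.006 and 0.006 m and angle between the y axis of each of choc_bar, slim_carton and the x axis of long_stand_deck, either way round below 0.14 rad and angle between the z axis of each of choc_bar, slim_carton and the z axis of long_stand_deck, either way round below 0.1 rad and x of slim_carton in the frame of long_stand_deck between -0.072 and -0.055 m and y of slim_carton in the frame of long_stand_deck between -0.012 and 0.012 m and z of slim_carton in the frame of long_stand_deck between 0.007 and 0.019 m); the robot touches nothing.
It also fails if it takes over 99 s, if anything falls off the work surface, if the arm or the gripper's body presses on something with over 40 N, if the wrist force passes 120 N, or if a joint passes its speed limit or range.

## Working session

There is one attempt and no reset: what is moved stays moved. The work goes in short steps, Python scripts to look and compute and a shell command to move; the robot and the scene stay as the last step left them, time stands still between calls to the robot, and variables do not carry over. Pictures are saved under pics/ and viewed, at most 14 in all, crops included, and the job is handed in when it is done.

```bash
ls; mkdir -p pics; python3 - <<'E'
from cell import env,eyes
import cv2
for n in("scene","top"):
    p=eyes.read_camera(n); cv2.imwrite(f"pics/{n}0.png",p["pixels"][...,::-1]); print(n,p["fx"],p["fy"],p["cx"],p["cy"],p["extrinsics"])
    for o in ["long_stand_deck","short_stand_deck","broad_carton","small_carton","slim_carton","choc_bar"]:
        print(o,[(round(d["score"],2),[int(v) for v in d["centre"]],int(d["mask"].sum())) for d in eyes.cut_out(o,p)],[(round(d["score"],2),[int(v) for v in d["centre"]]) for d in eyes.spot_point(o,p)])
print(env.state())
E
```

```text
pics
scene 590.6758329677818 590.6758329677818 330.5682643535933 247.14132746682142 [[ 5.54570386e-01 -8.31925534e-01 -1.87508305e-02 -3.42700922e+02]
 [-3.55916856e-01 -2.16769274e-01 -9.09029303e-01  2.38885822e+02]
 [ 7.52180084e-01  5.10794468e-01 -4.16310140e-01  1.39324024e+03]
 [ 0.00000000e+00  0.00000000e+00  0.00000000e+00  1.00000000e+00]]
long_stand_deck [(0.82, [230, 273], 701), (0.65, [249, 301], 587)] [(0.78, [227, 276])]
short_stand_deck [(0.86, [229, 346], 663), (0.74, [281, 390], 564), (0.27, [256, 350], 633)] [(0.59, [229, 350])]
broad_carton [(0.94, [252, 304], 573)] [(0.9, [255, 301])]
small_carton [(0.86, [299, 436], 660)] [(0.87, [303, 435])]
slim_carton [(0.62, [257, 350], 586)] [(0.84, [261, 348]), (0.49, [229, 279])]
choc_bar [(0.57, [280, 392], 617)] [(0.69, [284, 393]), (0.42, [231, 278])]
top 603.7218815543217 603.7218815543217 315.3293180504548 240.71570602729676 [[-2.29547055e-01 -9.73241824e-01  1.04163687e-02  1.31190494e+02]
 [-8.68893242e-01  2.00089844e-01 -4.52756655e-01  5.28890032e+02]
 [ 4.38557504e-01 -1.12979669e-01 -8.91573278e-01  1.4868921
[... 468 characters left out ...]
[247, 405])]
{'t': 1.3, 'joints': array([-1.28058943e+00,  4.90886788e-01,  1.55887943e+00, -2.23453682e-05,
        1.09171153e+00, -1.05600041e-01]), 'qvel': array([-5.18243544e-04,  1.63416740e-03,  6.32490082e-04, -1.45709355e-03,
       -4.23138313e-05,  1.70328756e-04]), 'tau': array([-2.31670609e-03, -6.12474346e+01, -2.58432895e+01,  6.92286878e-02,
        4.46043676e-02,  1.74844109e-05]), 'eef_pos': array([ 240.993641  , -576.69759232,  190.47624848]), 'tcp_rot': array([3.14148049e+00, 3.18310472e-05, 3.95817232e-01]), 'ft_force': array([ 0.58646123, -0.45601489, -0.65866667]), 'moment': array([0.02337023, 0.03494839, 0.00496301]), 'grip_force': 0.0, 'opening': 1.0000941520567552}
```

View pics/scene0.png

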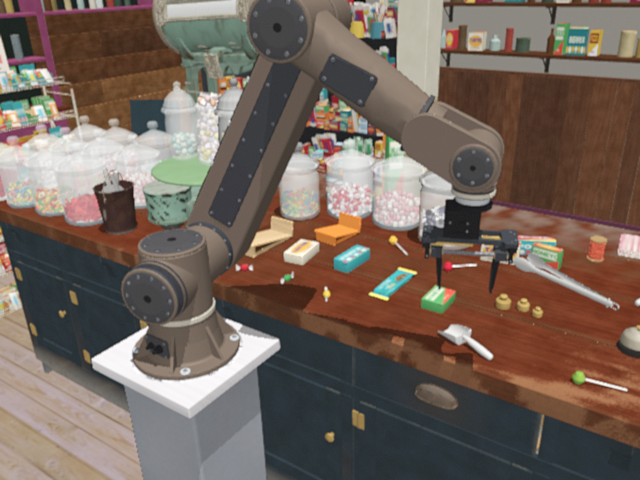

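View pics/top0.png

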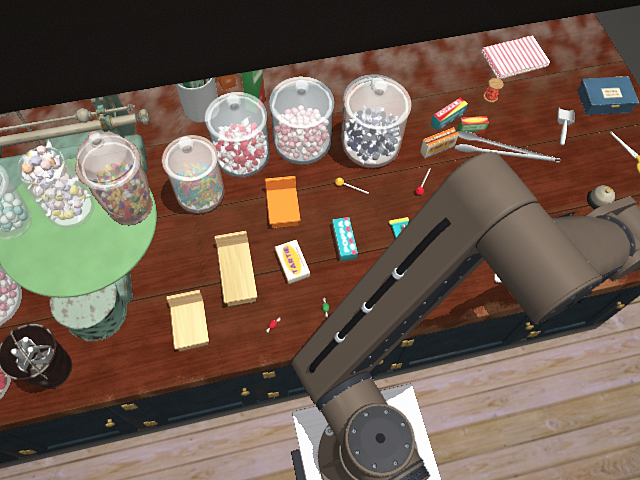

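The scene view shows the slim carton at (350,258), bar at (392,281), broad carton at (303,252) and small carton at (437,299). The top view shows the long stand at (237,266) and short stand at (188,320); the orange look-alike is at (283,200).

```bash
cat > h.py <<'E'
import numpy as np,cv2
from scipy.optimize import minimize
D=dict(broad_carton=(65,110,30),small_carton=(60,85,28),slim_carton=(50,120,35),choc_bar=(58,173,13))
def proj(p,P):
    P=np.atleast_2d(P);E=p["extrinsics"];c=P@E[:3,:3].T+E[:3,3]
    return np.c_[p["fx"]*c[:,0]/c[:,2]+p["cx"],p["fy"]*c[:,1]/c[:,2]+p["cy"]]
def ray(p,u,v,z):
    E=p["extrinsics"];R=E[:3,:3];C=-R.T@E[:3,3];d=R.T@np.array([(u-p["cx"])/p["fx"],(v-p["cy"])/p["fy"],1])
    return C+d*(z-C[2])/d[2]
def Rz(a):c,s=np.cos(a),np.sin(a);return np.array([[c,-s,0],[s,c,0],[0,0,1]])
def hullmask(px,S=4):
    m=np.zeros((480*S//4*4//4*1,640),np.uint8) if 0 else np.zeros((480,640),np.uint8)
    h=cv2.convexHull(np.round(px*256).astype(np.int32).reshape(-1,1,2)); cv2.fillConvexPoly(m,h,255,cv2.LINE_AA,8); return m/255.
def corners(n,x,y,z,a):
    w,l,h=D[n];B=np.array([[i*w/2,j*l/2,k*h] for i in(-1,1) for j in(-1,1) for k in(0,1)]);return B@Rz(a).T+[x,y,z]
def fit(n,obs,fz=True):
    """obs: list of (pic,mask)"""
    p,m=obs[0];ys,xs=np.nonzero(m);g=ray(p,xs.mean(),ys.mean(),D[n][2]/2)
    def cost(q):
        x,y,a,z=q[0]*10,q[1]*10,q[2]*.1,(q[3]*5 if fz else 0);c=0
        for p,m in obs:
            h=hullmask(proj(p,corners(n,x,y,z,a)));c+=1-np.minimum(h,m).sum()/np.maximum(h,m).sum()
        return c/len(obs)
    best=None
    for a in np.arange(0,np.pi,np.pi/8):
        q0=np.array([g[0]/10,g[1]/10,a*10]+([0] if fz else []))
        r=minimize(cost,q0,method="Nelder-Mead",options=dict(initial_simplex=np.vstack([q0,q0+np.eye(len(q0))*np.array([1,1,2,1])[:len(q0)]]),xatol=.01,fatol=1e-4))
        if best is None or r.fun<best.fun:best=r
    q=best.x;return dict(x=round(q[0]*10,1),y=round(q[1]*10,1),yaw=round(q[2]*.1,3),z=round(q[3]*5,1) if fz else 0,loss=round(best.fun,3))
def near(L,rc,r=12):
    L=[d for d in L if np.hypot(d["centre"][0]-rc[0],d["centre"][1]-rc[1])<r];return L[0]["mask"] if L else None
E
python3 - <<'E'
from cell import eyes
from h import *
s=eyes.read_camera("scene");t=eyes.read_camera("top")
for n,a,b in (("broad_carton",(252,303),(260,292)),("slim_carton",(257,350),(239,343)),("choc_bar",(281,391),None),("small_carton",(299,436),None)):
    ob=[(p,near(eyes.cut_out(n,p),c)) for p,c in((s,a),(t,b)) if c]
    ob=[o for o in ob if o[1] is not None]
    print(n,len(ob),fit(n,ob,len(ob)>1),[fit(n,[o],False) for o in ob])
np.set_printoptions(suppress=True,precision=0)
for n,rc in(("long",(300,240)),("short",(346,192)),("lstop",(240,232)),("sstop",(298,185)),("arm?",(284,198))): print(n,ray(t,rc[1],rc[0],30))
c=cv2.resize(t["pixels"][220:370,140:300,::-1],None,fx=5,fy=4,interpolation=cv2.INTER_CUBIC) if 0 else cv2.resize(t["pixels"][220:360,150:310,::-1],(685,600),interpolation=cv2.INTER_CUBIC)
cv2.imwrite("pics/crop1.png",c)
c=cv2.resize(s["pixels"][200:290,220:340,::-1],(800,600),interpolation=cv2.INTER_CUBIC);cv2.imwrite("pics/crop2.png",c)
E
```

```text
broad_carton 2 {'x': np.float64(555.6), 'y': np.float64(72.4), 'yaw': np.float64(1.75), 'z': np.float64(-4.9), 'loss': np.float64(0.105)} [{'x': np.float64(553.4), 'y': np.float64(67.1), 'yaw': np.float64(1.815), 'z': 0, 'loss': np.float64(0.119)}, {'x': np.float64(551.6), 'y': np.float64(72.7), 'yaw': np.float64(1.733), 'z': 0, 'loss': np.float64(0.069)}]
slim_carton 2 {'x': np.float64(593.5), 'y': np.float64(-92.1), 'yaw': np.float64(1.499), 'z': np.float64(-2.8), 'loss': np.float64(0.106)} [{'x': np.float64(591.3), 'y': np.float64(-95.4), 'yaw': np.float64(1.512), 'z': 0, 'loss': np.float64(0.079)}, {'x': np.float64(586.7), 'y': np.float64(-90.5), 'yaw': np.float64(1.503), 'z': 0, 'loss': np.float64(0.102)}]
choc_bar 1 {'x': np.float64(537.5), 'y': np.float64(-264.7), 'yaw': np.float64(1.655), 'z': 0, 'loss': np.float64(0.247)} [{'x': np.float64(537.5), 'y': np.float64(-264.7), 'yaw': np.float64(1.655), 'z': 0, 'loss': np.float64(0.247)}]Traceback (most recent call last):
  File "<stdin>", line 7, in <module>
  File "h.py", line 18, in fit
    p,m=obs[0];ys,xs=np.nonzero(m);g=ray(p,xs.mean(),ys.mean(),D[n][2]/2)
        ~~~^^^
IndexError: list index out of range
```

```bash
python3 - <<'E'
from cell import eyes
from h import *
s=eyes.read_camera("scene");t=eyes.read_camera("top")
for n,c in (("choc_bar",(281,391)),("small_carton",(299,436))):
    for i in range(3):
        m=near(eyes.cut_out(n,s),c)
        if m is not None: break
        s=eyes.read_camera("scene")
    if m is not None: print(n,m.sum(),fit(n,[(s,m)],False))
np.set_printoptions(suppress=True,precision=0)
c=cv2.resize(t["pixels"][220:360,150:310,::-1],(685,600),interpolation=cv2.INTER_CUBIC)
cv2.imwrite("pics/crop1.png",c)
c=cv2.resize(s["pixels"][205:325,320:480,::-1],(800,600),interpolation=cv2.INTER_CUBIC);cv2.imwrite("pics/crop2.png",c)
E
```

```text
choc_bar 585 {'x': np.float64(537.0), 'y': np.float64(-263.4), 'yaw': np.float64(1.664), 'z': 0, 'loss': np.float64(0.317)}
small_carton 664 {'x': np.float64(504.6), 'y': np.float64(-415.5), 'yaw': np.float64(1.649), 'z': 0, 'loss': np.float64(0.103)}
```

View pics/crop1.png

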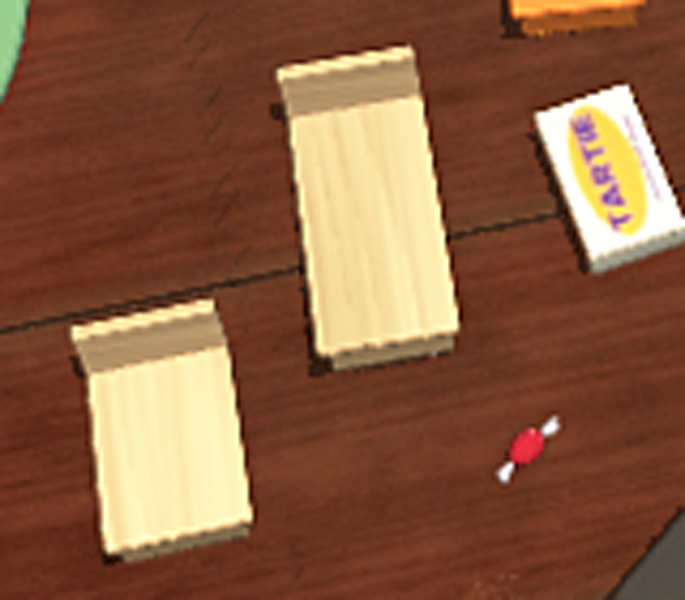

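View pics/crop2.png

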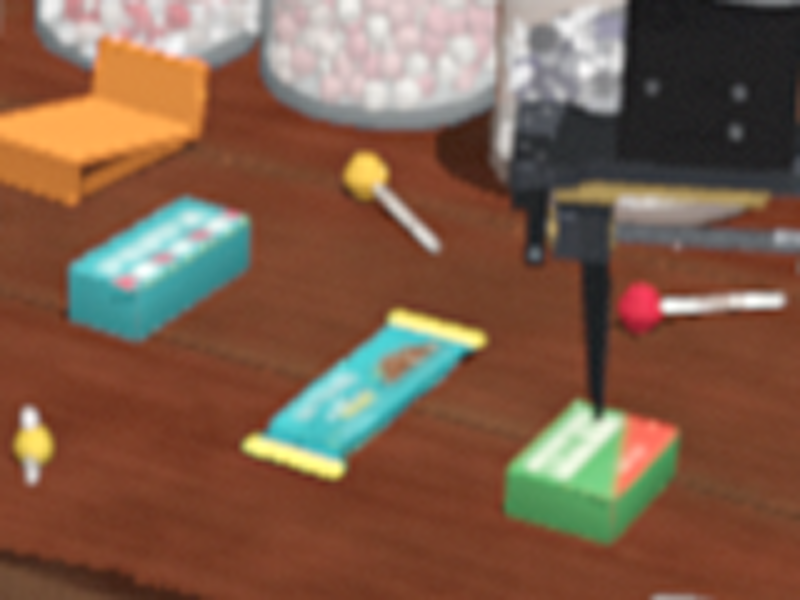

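Crop 1 (top) shows both light stands clearly with the stop at the far end; crop 2 (scene) shows the bar with its end corners at about (398,268),(417,273),(369,294),(388,299).

```bash
cat >> h.py <<'E'
from scipy.optimize import least_squares
T10=np.radians(10)
def deckpt(q,P):
    x,y,a,z=q;R=Rz(a)@np.array([[np.cos(T10),0,np.sin(T10)],[0,1,0],[-np.sin(T10),0,np.cos(T10)]])
    return np.atleast_2d(P)@R.T+[x,y,z]
E
python3 - <<'E'
from cell import eyes
from h import *
np.set_printoptions(suppress=True,precision=3)
s=eyes.read_camera("scene");t=eyes.read_camera("top")
k=np.array([160/685,140/600])
for n,L,c in(("long",185,[(318,357),(457,332),(290,115),(420,95)]),("short",125,[(105,555),(250,522),(88,375),(225,347)])):
    px=np.array(c)*k+[150,220]
    P=[(-L,45,0),(-L,-45,0),(0,45,0),(0,-45,0)]
    for zf in(0,1):
        f=lambda q:(proj(t,deckpt([q[0],q[1],q[2],q[3] if zf else 15],P))-px).ravel()
        r=least_squares(f,[600,200,0,15],x_scale=[10,10,.1,10]);print(n,r.x,np.round(r.fun,1))
px=np.array([(390,315),(487,340),(245,445),(340,472)])/5+[320,205]
for zz in (8,):
  B=lambda q:np.array([(-29,86.5,zz),(29,86.5,zz),(-29,-86.5,zz),(29,-86.5,zz)])@Rz(q[2]).T*[1,1,1]+[q[0],q[1],0]
  r=least_squares(lambda q:(proj(s,B(q))-px).ravel(),[537,-263,-1.5+0*np.pi+3.1],x_scale=[10,10,.1]);print(r.x,np.round(r.fun,1))
  r=least_squares(lambda q:(proj(s,B(q))-px).ravel(),[537,-263,-1.57],x_scale=[10,10,.1]);print(r.x,np.round(r.fun,1))
E
```

```text
long [638.087 226.271  -0.043  15.   ] [-0.6 -0.7  0.3 -0.6 -0.3  1.   0.6  0.5]
long [629.799 225.799  -0.043  33.177] [-0.7 -0.4  0.6 -0.4 -0.6  0.7  0.7  0.1]
short [487.592 379.965  -0.004  15.   ] [-0.4 -0.6  0.2 -0.4 -0.4  0.7  0.6  0.4]
short [484.177 378.858  -0.004  24.008] [-0.5 -0.5  0.3 -0.3 -0.5  0.6  0.7  0.2]
[ 531.873 -269.461    4.723] [ 0.5  0.8 -0.9  0.5  0.2 -0.6  0.2 -0.5]
[ 531.873 -269.461   -1.56 ] [ 0.5  0.8 -0.9  0.5  0.2 -0.6  0.2 -0.5]
```

```bash
python3 -m inch '[[[0.7,-0.7,-0.1],0,-1],[[0.7,-0.7,-0.1],0,-1],[[0.7,-0.7,-0.1],0,-1],[[0.7,-0.7,-0.1],0,-1],[[0.7,-0.7,-0.1],0,-1],[[0.7,-0.7,-0.1],0,-1],[[0.7,-0.7,-0.1],0,-1],[[0.7,-0.7,-0.1],0,-1],[[0.7,-0.7,-0.1],0,-1],[[0.7,-0.7,-0.1],0,-1]]'
cat >> h.py <<'E'
def go(s,x,y,z,yaw):
    p=s["eef_pos"];a=s["tcp_rot"][2];d=np.array([x,y,z])-p;f=lambda a:np.round(np.array([np.cos(a)*d[0]+np.sin(a)*d[1],np.sin(a)*d[0]-np.cos(a)*d[1],-d[2]])/60,2)
    print("t",round(s["t"],2),"at",np.round(p,1),"yaw",round(a,3),"F",np.round(s["ft_force"],1),"open",round(s["opening"]*95,1),"grip",round(s["grip_force"],1));print(" shift(now)",f(a),"shift(after turn)",f(yaw),"turn",round(-np.degrees((yaw-a+np.pi)%(2*np.pi)-np.pi)/5,2))
E
python3 - <<'E'
from cell import eyes,env
from h import *
s=eyes.read_camera("scene");t=eyes.read_camera("top")
for n in ("choc_bar","small_carton"):
    x,y=dict(choc_bar=(532,-269),small_carton=(505,-415))[n]
    ob=[]
    for p in(s,t):
        u=proj(p,[[x,y,10]])[0];m=near(eyes.cut_out(n,p),(u[1],u[0]));print(n,u,m is not None and m.sum())
        if m is not None:ob.append((p,m));print(fit(n,ob[-1:],False))
    if len(ob)>1:print(fit(n,ob))
im=[s["pixels"].copy(),t["pixels"].copy()]
for p,i in((s,im[0]),(t,im[1])):
    for q,L in(([638.1,226.3,-.043,15],185),([487.6,380,-.004,15],125)):
        for P in([(-L,45,0),(-L,-45,0),(0,-45,0),(0,45,0)],[(0,45,0),(0,-45,0),(-5,-45,29),(-5,45,29)]):
            cv2.polylines(i,[np.round(proj(p,deckpt(q,P))*16).astype(int)],True,(255,0,0),1,cv2.LINE_AA,4)
    for n,q in(("choc_bar",(532,-269,0,-1.56)),("small_carton",(504.6,-415.5,0,1.65)),("slim_carton",(590,-92,0,1.5)),("broad_carton",(553,72,0,1.74))):
        cv2.polylines(i,[cv2.convexHull(np.round(proj(p,corners(n,*q))*16).astype(np.int32))],True,(255,255,255),1,cv2.LINE_AA,4)
a=cv2.resize(im[0][200:320,230:470],(800,400),interpolation=cv2.INTER_CUBIC)
cv2.imwrite("pics/o1.png",a[...,::-1])
b=cv2.resize(im[1][170:360,150:480],(800,461),interpolation=cv2.INTER_CUBIC);cv2.imwrite("pics/o2.png",b[...,::-1])
go(env.state(),532,-269,60,.01)
E
```

```text
t: 3.25
eef_pos: [467.1, -25.3, 250.9]
tcp_rot: [3.141, -0.001, 0.396]
ft_force: [1.0, -1.0, 0.4]
opening: 0.998
grip_force: 0.0
choc_bar [393.47908265 282.45625769] 590
{'x': np.float64(537.6), 'y': np.float64(-263.4), 'yaw': np.float64(1.693), 'z': 0, 'loss': np.float64(0.304)}
choc_bar [409.25879961 243.5882759 ] False
small_carton [437.71241229 300.26095608] 684
{'x': np.float64(503.1), 'y': np.float64(-415.6), 'yaw': np.float64(1.613), 'z': 0, 'loss': np.float64(0.088)}
small_carton [460.27389439 241.59176231] 665
{'x': np.float64(502.2), 'y': np.float64(-410.0), 'yaw': np.float64(1.506), 'z': 0, 'loss': np.float64(0.158)}
{'x': np.float64(505.5), 'y': np.float64(-413.5), 'yaw': np.float64(1.602), 'z': np.float64(-3.0), 'loss': np.float64(0.127)}
t 3.55 at [466.3 -27.9 250.3] yaw 0.395 F [ 0.4  0.7 -1.2] open 95.0 grip 0.0
 shift(now) [-0.54  4.13  3.17] shift(after turn) [1.06 4.03 3.17] turn 4.41
```

View pics/o1.png

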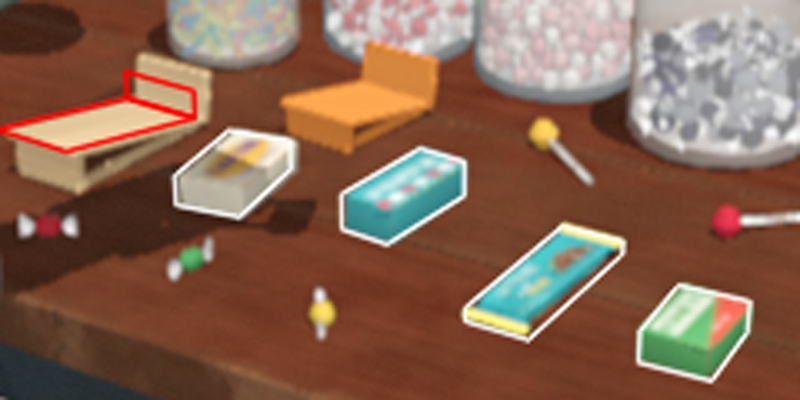

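View pics/o2.png

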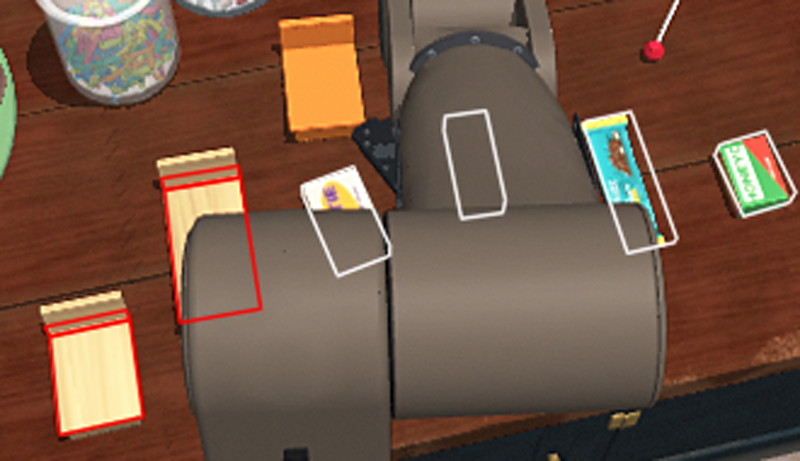

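Overlays: cartons match in scene; the stand, and the bar in the top view, are ~4 px off between views. I'll refine with a joint fit and check calibration against the fingertips.

```bash
python3 - <<'E'
from cell import eyes,env
from h import *
s=eyes.read_camera("scene");t=eyes.read_camera("top")
np.set_printoptions(suppress=True,precision=1)
a=.396;ty=np.array([np.sin(a),-np.cos(a),0])
print("start tips",proj(s,np.array([[240.99,-576.7,190.5]]+[np.array([240.99,-576.7,190.5])+k*ty*47.5 for k in(-1,1)])))
st=env.state();p=st["eef_pos"];print("now tips",proj(s,[p-47.5*ty,p+47.5*ty]))
A=cv2.resize(s["pixels"][205:265,225:305],(800,600),interpolation=cv2.INTER_CUBIC)
B=cv2.imread("pics/scene0.png")[230:300,420:510];B=cv2.resize(B,(360,280),interpolation=cv2.INTER_CUBIC)
u=proj(s,p)[0].astype(int);C=s["pixels"][u[1]-60:u[1]+10,u[0]-45:u[0]+45,::-1];C=cv2.resize(C,(360,280),interpolation=cv2.INTER_CUBIC);print("C origin",u-[45,60])
cv2.imwrite("pics/z1.png",A[...,::-1]);cv2.imwrite("pics/z2.png",np.hstack([B,C]))
E
```

```text
start tips [[462.  298.8]
 [438.3 297. ]
 [486.  300.6]]
now tips [[290.1 192.4]
 [323.8 194. ]]
C origin [261 133]
```

View pics/z1.png

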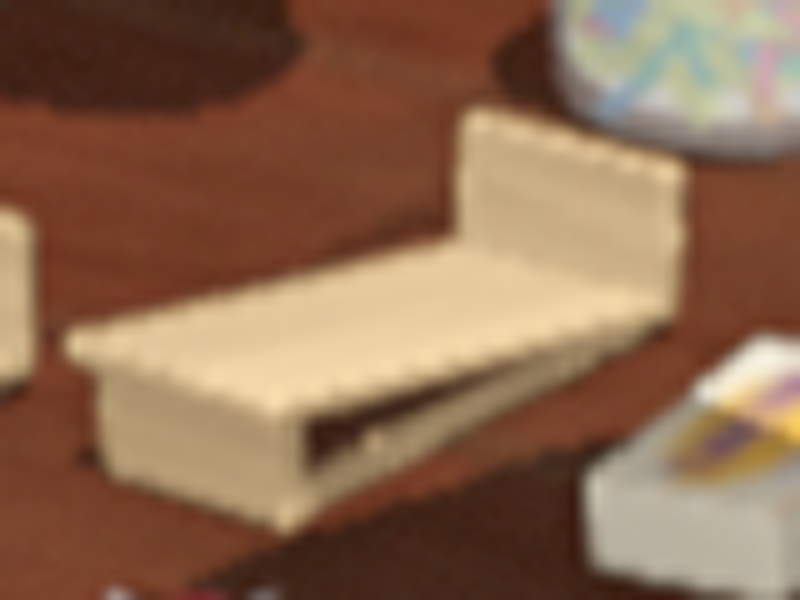

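View pics/z2.png

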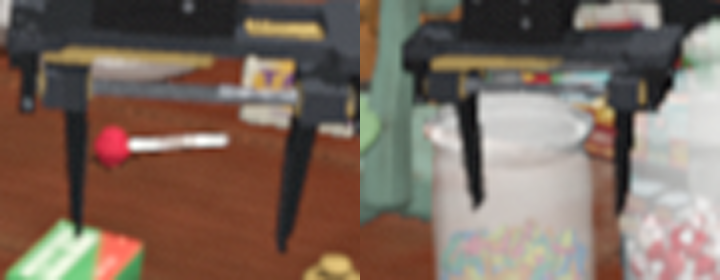

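```bash
python3 - <<'E'
from cell import eyes,env
from h import *
np.set_printoptions(suppress=True,precision=3)
s=eyes.read_camera("scene");t=eyes.read_camera("top")
k=np.array([160/685,140/600])
P=np.array([(-185,45,0),(-185,-45,0),(0,45,0),(0,-45,0)])
pt=np.array([(318,357),(457,332),(290,115),(420,95)])*k+[150,220]
ps=np.array([(70,332),(275,407),(458,240),(675,307)])/10+[225,205]
z=lambda q,i,f:q[3] if f else 15
for f in(0,1):
    F=lambda q:np.r_[(proj(t,deckpt([*q[:3],z(q,3,f)],P))-pt).ravel(),(proj(s,deckpt([*q[:3],z(q,3,f)],P))-ps).ravel()]
    r=least_squares(F,[638,226,-.04,15],x_scale=[10,10,.1,10]);print(r.x,np.round(r.fun,1))
    G=lambda q:F(q)[8:]
    r=least_squares(G,[638,226,-.04,15],x_scale=[10,10,.1,10]);print(" scene",r.x,np.round(r.fun,1))
go(env.state(),532,-266,60,0)
E
python3 -c "
from cell import env
print(env.pinch_z)"
```

```text
[641.318 222.032  -0.048  15.   ] [ 0.5 -2.2  1.3 -1.9  1.  -0.4  1.9 -0.7 -2.   0.1 -1.6 -0.8 -1.5  0.
 -2.9 -0.8]
 scene [642.074 213.39   -0.057  15.   ] [-0.1  0.4  0.2 -0.4  0.7  0.4 -0.8 -0.3]
[644.126 223.3    -0.048   9.797] [ 0.  -2.3  0.8 -2.1  0.6 -0.3  1.4 -0.6 -1.6  1.2 -1.2  0.3 -1.2  1.1
 -2.6  0.3]
 scene [624.916 198.797  -0.051  24.989] [-0.4  0.5  0.3 -0.3  0.6  0.3 -0.5 -0.4]
t 3.75 at [466.3 -28.3 250.4] yaw 0.394 F [ 0.4 -0.1  0.4] open 94.9 grip 0.0
 shift(now) [-0.51  4.08  3.17] shift(after turn) [1.09 3.96 3.17] turn 4.51
-18.8
```

```bash
python3 -m inch '[[[0.3,0.9,0],1,-0.4],[[0.1,0.9,0.1],1,-0.4],[[0.1,0.7,0.1],1,-0.4],[[0.1,0.7,0.1],1,-0.4],[[0.1,0.6,0.4],0.5,-0.4],[[0,0,0.7],0,-0.4],[[0,0,0.5],0,-0.4],[[0,0,0.5],0,-0.4],[[0,0,0],0,-0.4],[[0,0,0],0,-0.4]]'
```

```text
t: 5.0
eef_pos: [560.7, -236.6, 107.5]
tcp_rot: [3.141, -0.001, 0.002]
ft_force: [0.6, 0.1, 0.6]
opening: 0.7
grip_force: 0.0
```

```bash
python3 - <<'E'
from cell import eyes,env
from h import *
np.set_printoptions(suppress=True,precision=1)
s=eyes.read_camera("scene");t=eyes.read_camera("top");st=env.state();p=st["eef_pos"]
o=[]
for c in(s,t):
    q=proj(c,[p+[0,33,0],p-[0,33,0]]);u=q.mean(0).astype(int)
    i=c["pixels"].copy()[...,::-1];org=u-[50,50];w=cv2.resize(i[org[1]:org[1]+100,org[0]:org[0]+100],(400,400),interpolation=cv2.INTER_CUBIC)
    for a in q: cv2.circle(w,tuple(((a-org+.5)*4).astype(int)),3,(0,0,255),1)
    o.append(w);print(org,q)
cv2.imwrite("pics/f1.png",np.hstack(o));go(st,532,-266,20,0)
E
```

```text
[339 194] [[378.6 241.9]
 [399.5 247. ]]
[350 170] [[388.6 223.2]
 [411.6 218.5]]
t 5.1 at [ 560.9 -236.4  107.9] yaw 0.003 F [-0.1  0.7 -0.1] open 66.6 grip 0.0
 shift(now) [-0.5  0.5  1.5] shift(after turn) [-0.5  0.5  1.5] turn 0.03
```

View pics/f1.png

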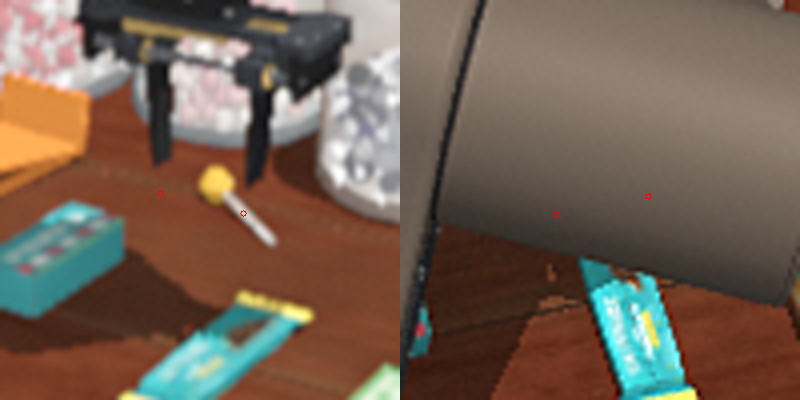

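Left view: fingertips at about (379,235),(401,240), 7 px (~17 mm) above the projected TCP, so the open tips stand back from the TCP. I'll descend carefully over the bar.

```bash
python3 -m inch '[[[-0.25,0.25,0.1],0,-0.6],[[-0.25,0.25,0.1],0,-0.6],[[0,0,0.4],0,-0.6],[[0,0,0.4],0,-0.6],[[0,0,0.3],0,-0.6],[[0,0,0.2],0,-0.6],[[0,0,0.1],0,-0.6],[[0,0,0.1],0,-0.6],[[0,0,0],0,-0.6],[[0,0,0],0,-0.6]]'
python3 - <<'E'
from cell import eyes,env
from h import *
np.set_printoptions(suppress=True,precision=1)
s=eyes.read_camera("scene");st=env.state();p=st["eef_pos"];g=st["opening"]*47.5
c=s;q=proj(c,[p+[0,g,0],p-[0,g,0],p+[0,g,16],p-[0,g,16]]);u=q.mean(0).astype(int)
i=c["pixels"].copy()[...,::-1];org=u-[40,40];w=cv2.resize(i[org[1]:org[1]+80,org[0]:org[0]+80],(600,600),interpolation=cv2.INTER_CUBIC)
for a in q: cv2.circle(w,tuple(((a-org+.5)*7.5).astype(int)),3,(0,0,255),1)
cv2.imwrite("pics/f2.png",w);print(org);go(st,532,-266,20,0)
E
```

```text
t: 6.35
eef_pos: [530.7, -266.1, 4.8]
tcp_rot: [3.141, -0.001, 0.003]
ft_force: [0.2, -0.6, -0.2]
opening: 0.803
grip_force: 0.0
[352 244]
t 6.4 at [ 530.7 -266.1    4.8] yaw 0.003 F [-0.4  1.8 -0.4] open 76.3 grip 0.0
 shift(now) [ 0.  -0.  -0.2] shift(after turn) [ 0.  -0.  -0.2] turn 0.04
```

View pics/f2.png

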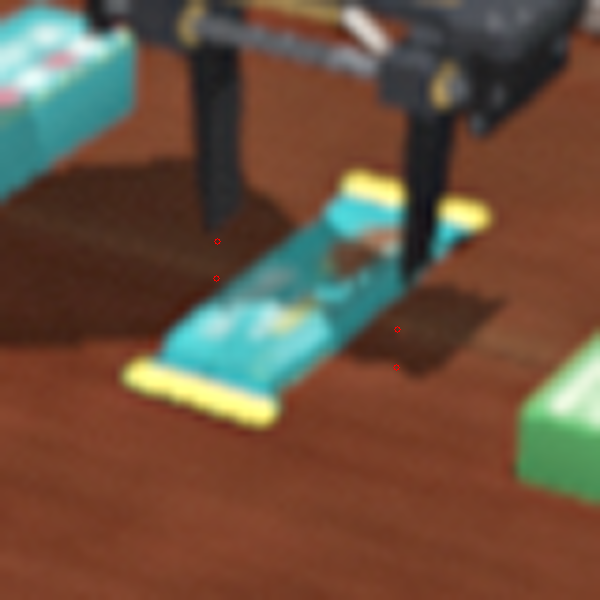

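Picture: the fingertips straddle the bar, roughly 20 mm above the TCP mark, still clear of the table. Lower further and watch force.

```bash
python3 -m inch '[[[0,0,0.06],0,-0.6],[[0,0,0.06],0,-0.6],[[0,0,0.06],0,-0.6],[[0,0,0.05],0,-0.6],[[0,0,0],0,-0.4],[[0,0,0],0,-0.3],[[0,0,0],0,0],[[0,0,0],0,0],[[0,0,0],0,0],[[0,0,0],0,0]]'
```

```text
t: 7.65
eef_pos: [530.5, -266.0, -9.3]
tcp_rot: [3.142, -0.0, 0.003]
ft_force: [0.5, -0.1, 0.2]
opening: 0.501
grip_force: 0.0
```

```bash
python3 -m inch '[[[0,0,0],0,-0.6],[[0,0,0],0,-0.6],[[0,0,0],0,-0.6],[[0,0,0.06],0,-0.6],[[0,0,0.06],0,-0.6],[[0,0,0],0,-0.3],[[0,0,0],0,-0.1],[[0,0,0],0,0.2],[[0,0,0],0,0.2],[[0,0,0],0,0.2]]'
```

```text
t: 8.9
eef_pos: [530.6, -266.0, -16.5]
tcp_rot: [3.141, -0.0, 0.003]
ft_force: [0.0, 0.4, -0.8]
opening: 0.591
grip_force: 29.8
```

Bar gripped (56 mm, 30 N). Lift and carry toward the long stand.

```bash
python3 -m inch '[[[0,0,-0.3],0,0.4],[[0,0,-0.7],0,0.4],[[0,0,-0.8],0,0.4],[[0,-0.4,-0.2],0.5,0.4],[[0,-0.8,0],0,0.4],[[0,-0.8,0],0,0.4],[[0,-0.8,0],0,0.4],[[0,-0.8,0],0,0.4],[[0,-0.8,0],0,0.4],[[0,-0.3,0],0,0.4]]'
python3 - <<'E'
from h import *
from cell import env
np.set_printoptions(suppress=True,precision=1)
q=[641.3,222,-.048,15]
for x in(-95,-89): print(x,deckpt(q,(x,0,0)))
go(env.state(),*deckpt(q,(-95,0,0))[0],-.048)
E
```

```text
t: 10.15
eef_pos: [540.9, 17.9, 104.6]
tcp_rot: [3.142, -0.001, -0.038]
ft_force: [-0.2, -0.0, -0.4]
opening: 0.59
grip_force: 29.8
-95 [[547.9 226.5  31.5]]
-89 [[553.8 226.2  30.5]]
t 10.15 at [540.9  17.9 104.6] yaw -0.038 F [-0.2 -0.  -0.4] open 56.0 grip 29.8
 shift(now) [-0.  -3.5  1.2] shift(after turn) [-0.1 -3.5  1.2] turn 0.11
```

```bash
python3 -m inch '[[[0,-0.7,0],0.1,0.4],[[0,-0.8,0],0,0.4],[[0,-0.8,0],0,0.4],[[0,-0.8,0],0,0.4],[[0,-0.3,0.2],0,0.4],[[0,-0.1,0.3],0,0.4],[[0,0,0.3],0,0.4],[[0,0,0],0,0.4],[[0,0,0],0,0.4],[[0,0,0],0,0.4]]'
python3 - <<'E'
from cell import eyes,env
from h import *
np.set_printoptions(suppress=True,precision=1)
s=eyes.read_camera("scene");t=eyes.read_camera("top");st=env.state();p=st["eef_pos"];o=[]
for c in(s,t):
    u=proj(c,p)[0].astype(int);org=u-[60,60];i=c["pixels"].copy()[...,::-1]
    w=cv2.resize(i[org[1]:org[1]+120,org[0]:org[0]+100],(400,480),interpolation=cv2.INTER_CUBIC);o.append(w);print(org)
cv2.imwrite("pics/p1.png",np.hstack(o));go(st,548,226.5,31.5-16.5,-.048)
E
```

```text
t: 11.4
eef_pos: [551.3, 225.1, 56.0]
tcp_rot: [-3.141, -0.001, -0.05]
ft_force: [0.3, 0.4, -0.0]
opening: 0.593
grip_force: 29.8
[200 169]
[177 206]
t 11.5 at [551.2 225.4  55.9] yaw -0.05 F [-0.2 -0.8 -0.6] open 56.0 grip 29.8
 shift(now) [-0.1 -0.   0.7] shift(after turn) [-0.1 -0.   0.7] turn -0.02
```

View pics/p1.png

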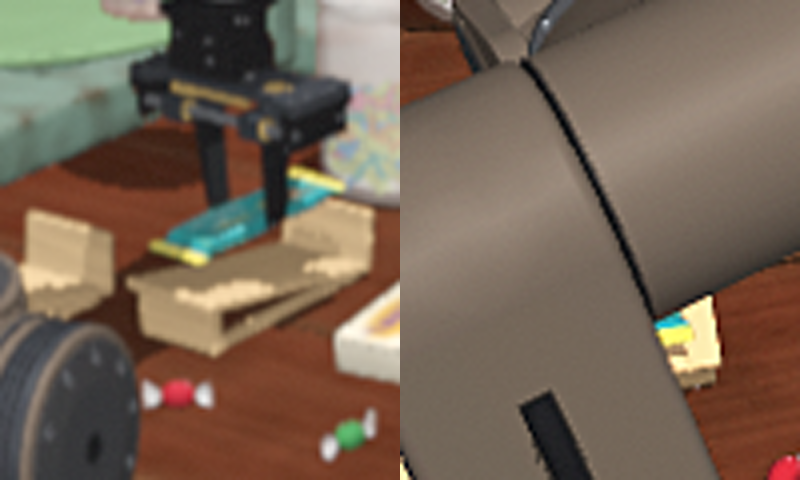

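Left: bar held level above the long stand, ends at about (237,230)–(252,234) and (273,212)–(286,216); right: the arm hides it in the top view apart from a near-end corner.

```bash
python3 - <<'E'
from cell import eyes,env
from h import *
np.set_printoptions(suppress=True,precision=2)
s=eyes.read_camera("scene");t=eyes.read_camera("top")
px=np.array([(150,243),(207,260),(290,170),(345,188)])/4+[200,169]
for z in(72,77,82):
  B=lambda q:np.array([(-86.5,29,0),(-86.5,-29,0),(86.5,29,0),(86.5,-29,0)])@Rz(q[2]).T+[q[0],q[1],z]
  r=least_squares(lambda q:(proj(s,B(q))-px).ravel(),[551,225,0],x_scale=[10,10,.1]);print(z,r.x,np.round(r.fun,1))
B=lambda q:np.array([(-86.5,29,0),(-86.5,-29,0),(86.5,29,0),(86.5,-29,0)])@Rz(q[2]).T+[q[0],q[1],q[3]]
r=least_squares(lambda q:(proj(s,B(q))-px).ravel(),[551,225,0,77],x_scale=[10,10,.1,10]);print(r.x,np.round(r.fun,1))
# top: near right corner of bar & stand
print("top bar near right", ((690-400)/4+177,340/4+206), "stand near right",((722-400)/4+177,372/4+206))
print(proj(t,[[551-86.5,226+4-29,78]]),proj(t,deckpt([641.3,222,-.048,15],(-185,-45,0))))
E
```

```text
72 [570.1  230.93  -0.01] [ 0.2 -0.1 -0.1 -0.6 -0.   1.  -0.2 -0.2]
77 [560.87 222.82  -0.  ] [ 0.1 -0.1 -0.  -0.5 -0.   1.  -0.  -0.2]
82 [551.65 214.7    0.  ] [-0.  -0.   0.  -0.4 -0.   0.9  0.1 -0.3]
[540.13 204.57   0.01  88.24] [-0.2  0.1  0.1 -0.3 -0.1  0.7  0.2 -0.5]
top bar near right (249.5, 291.0) stand near right (257.5, 299.0)
[[251.03 289.89]] [[258.06 295.54]]
```

```bash
python3 -m inch '[[[-0.13,0,0.15],0.3,0.4],[[0,0,0.15],0,0.4],[[0,0,0.07],0,0.4],[[0,0,0.05],0,0.4],[[0,0,0.05],0,0.4],[[0,0,0.05],0,0.4],[[0,0,0.04],0,0.4],[[0,0,0.04],0,0.4],[[0,0,0],0,0.4],[[0,0,0],0,0.4]]'
```

```text
t: 12.85
eef_pos: [543.4, 226.0, 19.6]
tcp_rot: [-3.141, -0.001, -0.075]
ft_force: [2.3, 0.3, 3.3]
opening: 0.585
grip_force: 30.0
```

```bash
python3 -m inch '[[[0,0,0.02],0,0.4],[[0,0,0.02],0,0.4],[[0,0,0.02],0,0.4],[[0,0,0],0,0.4],[[0,0,0],0,0.4],[[0,0,0],0,0.4],[[0,0,0],0,0.4],[[0,0,0],0,0.4],[[0,0,0],0,0.4],[[0,0,0],0,0.4]]'
python3 - <<'E'
from cell import eyes,env
from h import *
s=eyes.read_camera("scene");cv2.imwrite("pics/p2.png",cv2.resize(s["pixels"][195:265,215:305,::-1],(720,560),interpolation=cv2.INTER_CUBIC))
print(env.state()["ft_force"],env.state()["eef_pos"])
E
```

```text
t: 14.1
eef_pos: [543.4, 226.0, 16.6]
tcp_rot: [-3.141, -0.001, -0.075]
ft_force: [0.7, -0.7, 12.3]
opening: 0.584
grip_force: 30.3
[ 0.5084035   0.19323603 12.11182386] [543.33282779 225.93338215  16.51256679]
```

View pics/p2.png

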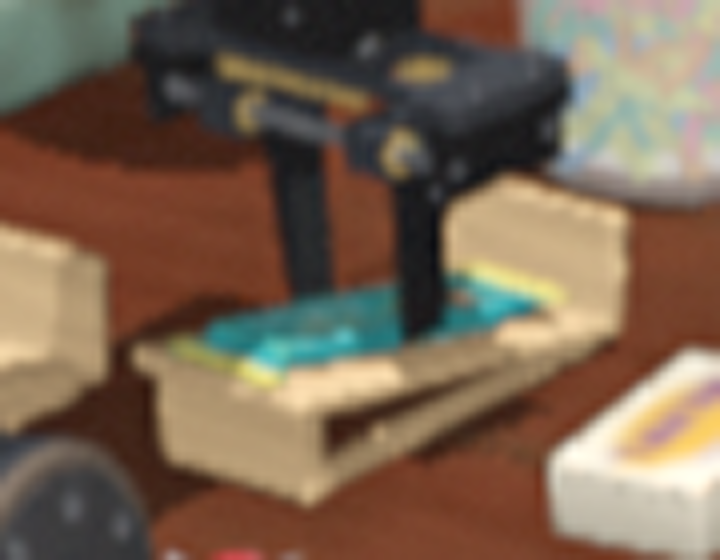

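The bar lies flat, centred and parallel on the deck, with about 10 mm left to the stop. Slide it down while gripped.

```bash
python3 -m inch '[[[0.03,0,0],0,0.4],[[0.03,0,0.005],0,0.4],[[0.03,0,0.005],0,0.4],[[0.03,0,0.005],0,0.4],[[0.03,0,0.005],0,0.4],[[0,0,0],0,0.4],[[0,0,0],0,0.4],[[0,0,0],0,0.4],[[0,0,0],0,0.4],[[0,0,0],0,0.4]]'
```

```text
t: 15.4
eef_pos: [550.5, 225.2, 15.2]
tcp_rot: [3.141, 0.003, -0.075]
ft_force: [-6.4, -0.2, 15.5]
opening: 0.582
grip_force: 30.4
```

```bash
python3 -m inch '[[[0.03,0,-0.01],0,0.4],[[0.03,0,0],0,0.4],[[0.03,0,0],0,0.4],[[0,0,0],0,0.4],[[0,0,0],0,0.4],[[0,0,0],0,0.4],[[0,0,0],0,0.4],[[0,0,0],0,0.4],[[0,0,0],0,0.4],[[0,0,0],0,0.4]]'
```

```text
t: 16.65
eef_pos: [555.0, 224.6, 14.7]
tcp_rot: [3.14, 0.005, -0.075]
ft_force: [-9.5, 1.2, 8.3]
opening: 0.583
grip_force: 30.1
```

```bash
python3 -m inch '[[[0,0,0],0,-0.5],[[0,0,0],0,-0.7],[[0,0,0],0,-0.7],[[0,0,-0.4],0,-0.7],[[0,0,-0.8],0,-0.7],[[0.1,0.3,-0.6],0,-0.7],[[0.2,0.9,0],0,-0.7],[[0.2,0.9,0],0,-0.7],[[0.2,0.9,0],0,-0.7],[[0.2,0.9,0],0,-0.7]]'
python3 - <<'E'
from cell import env,eyes
from h import *
go(env.state(),588,-92,60,-.066)
s=eyes.read_camera("scene");cv2.imwrite("pics/p3.png",cv2.resize(s["pixels"][195:265,215:305,::-1],(720,560),interpolation=cv2.INTER_CUBIC))
E
```

```text
t: 17.9
eef_pos: [593.9, -14.4, 123.3]
tcp_rot: [3.141, -0.0, -0.075]
ft_force: [0.2, 0.3, -0.6]
opening: 0.852
grip_force: 0.0
t 17.9 at [593.9 -14.4 123.3] yaw -0.075 F [ 0.2  0.3 -0.6] open 80.9 grip 0.0
 shift(now) [-0.    1.3   1.05] shift(after turn) [-0.01  1.3   1.05] turn -0.11
```

View pics/p3.png

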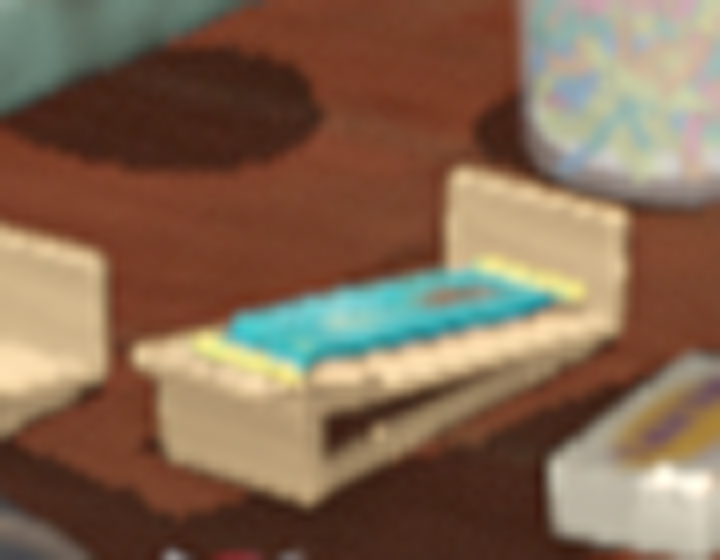

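The bar sits against the stop, straight and centred (near end (240,239)–(252,242), far end (275,228)–(288,231)). Now the slim carton.

```bash
python3 -m inch '[[[0,0.6,0],-0.1,-1],[[0,0.7,0],0,-1],[[0,0,0.5],0,-1],[[0,0,0.5],0,-1],[[0,0,0.5],0,-1],[[0,0,0.4],0,-1],[[0,0,0.35],0,-1],[[0,0,0],0,0.5],[[0,0,0],0,0.5],[[0,0,0],0,0.5]]'
python3 -m inch '[[[0,0,0],0,0.5],[[0,0,0],0,0.5],[[0,0,-0.3],0,0.5],[[0,0,-0.7],0,0.5],[[0,0,-0.8],0,0.5],[[0,0,-0.2],0,0.5],[[0,-0.6,0],0,0.5],[[0,-0.9,0],0,0.5],[[0,-0.9,0],0,0.5],[[0,-0.9,0],0,0.5]]'
python3 - <<'E'
from cell import env,eyes
from h import *
st=env.state();go(st,576,224,100,-.05)
s=eyes.read_camera("scene");u=proj(s,st["eef_pos"]+[0,0,28])[0]
for d in eyes.cut_out("slim_carton",s):
    ys,xs=np.nonzero(d["mask"]);print(d["score"],d["centre"],len(xs),"expected",u)
E
```

```text
t: 19.2
eef_pos: [588.7, -90.5, -10.8]
tcp_rot: [3.141, -0.002, -0.067]
ft_force: [-0.4, 0.5, 0.0]
opening: 0.737
grip_force: 0.0
t: 20.45
eef_pos: [600.9, 108.8, 108.1]
tcp_rot: [3.141, 0.001, -0.067]
ft_force: [1.3, -0.7, -0.3]
opening: 0.527
grip_force: 29.9
t 20.45 at [600.9 108.8 108.1] yaw -0.067 F [ 1.3 -0.7 -0.3] open 50.1 grip 29.9
 shift(now) [-0.54 -1.89  0.14] shift(after turn) [-0.51 -1.9   0.14] turn -0.2
0.79 [208.5, 296.1] 498 expected [297.7338378  207.95742632]
```

```bash
python3 -m inch '[[[-0.25,-0.9,0],-0.2,0.5],[[-0.28,-0.95,0],0,0.5],[[0,0,0.4],0,0.5],[[0,0,0.4],0,0.5],[[0,0,0.25],0,0.5],[[0,0,0.05],0,0.5],[[0,0,0.05],0,0.5],[[0,0,0.04],0,0.5],[[0,0,0.04],0,0.5],[[0,0,0],0,0.5]]'
python3 - <<'E'
from cell import env
from h import *
go(env.state(),574,224,28,-.05)
E
```

```text
t: 21.8
eef_pos: [577.4, 219.6, 35.6]
tcp_rot: [-3.141, -0.003, -0.049]
ft_force: [2.8, -2.7, 3.7]
opening: 0.529
grip_force: 30.0
t 21.8 at [577.4 219.6  35.6] yaw -0.049 F [ 2.8 -2.7  3.7] open 50.3 grip 30.0
 shift(now) [-0.06 -0.07  0.13] shift(after turn) [-0.06 -0.07  0.13] turn 0.01
```

```bash
python3 -m inch '[[[0,-0.035,-0.08],0,0.5],[[-0.04,-0.035,0],0,0.5],[[0,0,0.06],0,0.5],[[0,0,0.04],0,0.5],[[0,0,0.04],0,0.5],[[0,0,0.04],0,0.5],[[0,0,0.02],0,0.5],[[0,0,0],0,0.5],[[0,0,0],0,0.5],[[0,0,0],0,0.5]]'
```

```text
t: 23.05
eef_pos: [575.5, 224.4, 27.9]
tcp_rot: [-3.141, -0.004, -0.049]
ft_force: [5.0, 0.0, 6.0]
opening: 0.526
grip_force: 30.0
```

```bash
python3 -m inch '[[[0,0,0.02],0,0.5],[[0,0,0.02],0,0.5],[[0,0,0],0,0.5],[[0,0,0],0,0.5],[[0,0,0],0,0.5],[[0,0,0],0,0.5],[[0,0,0],0,0.5],[[0,0,0],0,0.5],[[0,0,0],0,0.5],[[0,0,0],0,0.5]]'
```

```text
t: 24.3
eef_pos: [575.7, 224.4, 27.3]
tcp_rot: [-3.141, -0.005, -0.049]
ft_force: [-1.0, -1.5, 23.2]
opening: 0.525
grip_force: 30.0
```

Flat now (Fz rose to 23 N). Ease off slightly and slide to the stop.

```bash
python3 -m inch '[[[0,0,-0.015],0,0.5],[[0.03,0,0],0,0.5],[[0.03,0,0.005],0,0.5],[[0.03,0,0.005],0,0.5],[[0.03,0,0.005],0,0.5],[[0,0,0],0,0.5],[[0,0,0],0,0.5],[[0,0,0],0,0.5],[[0,0,0],0,0.5],[[0,0,0],0,0.5]]'
```

```text
t: 25.55
eef_pos: [580.6, 224.2, 26.4]
tcp_rot: [-3.141, 0.0, -0.049]
ft_force: [-8.4, 0.3, 21.1]
opening: 0.525
grip_force: 30.0
```

```bash
python3 -m inch '[[[0,0,-0.02],0,0.5],[[0.03,0,0],0,0.5],[[0.03,0,0],0,0.5],[[0.02,0,0],0,0.5],[[0,0,0],0,0.5],[[0,0,0],0,0.5],[[0,0,0],0,0.5],[[0,0,0],0,0.5],[[0,0,0],0,0.5],[[0,0,0],0,0.5]]'
python3 - <<'E'
from cell import eyes,env
from h import *
np.set_printoptions(suppress=True,precision=1)
s=eyes.read_camera("scene");cv2.imwrite("pics/p4.png",s["pixels"][...,::-1])
E
```

```text
t: 26.8
eef_pos: [585.8, 223.6, 26.0]
tcp_rot: [3.142, -0.0, -0.049]
ft_force: [-0.9, 0.2, -0.9]
opening: 0.524
grip_force: 30.0
```

```bash
python3 -m inch '[[[0,0,0.015],0,0.5],[[0.03,0,0.005],0,0.5],[[0.03,0,0.005],0,0.5],[[0.03,0,0.005],0,0.5],[[0,0,0],0,0.5],[[0,0,0],0,0.5],[[0,0,0],0,0.5],[[0,0,0],0,0.5],[[0,0,0],0,0.5],[[0,0,0],0,0.5]]'
```

```text
t: 28.1
eef_pos: [588.6, 223.4, 24.9]
tcp_rot: [3.141, 0.005, -0.049]
ft_force: [-16.1, 0.3, 15.3]
opening: 0.527
grip_force: 30.0
```

```bash
python3 -m inch '[[[0,0,0],0,0],[[0,0,0],0,-0.5],[[0,0,0],0,-0.8],[[0,0,-0.4],0,-0.8],[[0,0,-0.8],0,-1],[[0,0.2,-0.4],0,-1],[[-0.2,0.8,0],-1,-1],[[-0.2,0.8,0],-1,-1],[[0,0.6,0],-0.5,-1],[[0,0,0],0,-1]]'
python3 - <<'E'
from cell import eyes,env
from h import *
s=eyes.read_camera("scene");go(env.state(),552,70,-12,.17)
D["slim2"]=D["slim_carton"]
for n in("slim_carton","broad_carton"):
  for d in eyes.cut_out(n,s): print(n,round(d["score"],2),np.round(d["centre"]),d["mask"].sum())
cv2.imwrite("pics/p5.png",cv2.resize(s["pixels"][195:265,215:305,::-1],(720,560),interpolation=cv2.INTER_CUBIC))
m=near(eyes.cut_out("slim_carton",s),proj(s,[582,223,55])[0][::-1],15)
if m is not None:
    # fit tilted box in scene frame of stand (scene-only estimate 642,213.4,-.057)
    def co(q):
        B=np.array([[i*60,j*25,k*35] for i in(-1,1) for j in(-1,1) for k in(0,1)])@Rz(q[2]*.1).T+[q[0]*10,q[1]*10,13]
        h=hullmask(proj(s,deckpt([642.07,213.39,-.057,15],B)));return 1-np.minimum(h,m).sum()/np.maximum(h,m).sum()
    q0=np.array([-6.2,0,0]);r=minimize(co,q0,method="Nelder-Mead",options=dict(initial_simplex=np.vstack([q0,q0+np.eye(3)*[1,1,2]])));print(r.x*[10,10,.1],r.fun)
E
```

```text
t: 29.35
eef_pos: [571.1, 77.7, 120.2]
tcp_rot: [3.141, -0.0, 0.166]
ft_force: [-0.1, 0.3, 0.6]
opening: 0.999
grip_force: 0.0
t 29.4 at [571.   79.  120.1] yaw 0.166 F [0.2 0.8 0.4] open 94.8 grip 0.0
 shift(now) [-0.34  0.09  2.2 ] shift(after turn) [-0.34  0.09  2.2 ] turn -0.04
slim_carton 0.9 [224. 269.] 516
broad_carton 0.58 [248. 303.] 624
[-56.78572625   3.83970599   0.11064209] 0.09838028656468456
```

```bash
python3 -m inch '[[[-0.34,0.1,0.2],0,-1],[[0,0,0.5],0,-1],[[0,0,0.5],0,-1],[[0,0,0.5],0,-1],[[0,0,0.4],0,-1],[[0,0,0.12],0,-1],[[0,0,0],0,0.3],[[0,0,0],0,0.3],[[0,0,0],0,0.3],[[0,0,0],0,0.3]]'
```

```text
t: 30.8
eef_pos: [551.9, 70.5, -12.3]
tcp_rot: [3.141, -0.001, 0.169]
ft_force: [-0.4, 0.7, 5.1]
opening: 0.687
grip_force: 29.8
```

```bash
python3 - <<'E'
from cell import env,eyes
from h import *
go(env.state(),430,380,150,-.004)
E
```

```text
t 30.8 at [551.9  70.5 -12.3] yaw 0.169 F [-0.4  0.7  5.1] open 65.2 grip 29.8
 shift(now) [-1.14 -5.43 -2.71] shift(after turn) [-2.05 -5.15 -2.71] turn 1.98
```

```bash
python3 -m inch '[[[0,0,-0.3],0,0.3],[[0,0,-0.8],1,0.3],[[0,0,-0.8],0.98,0.3],[[0,0,-0.4],0,0.3],[[-0.35,-0.86,0],0,0.3],[[-0.35,-0.86,0],0,0.3],[[-0.35,-0.86,0],0,0.3],[[-0.35,-0.86,0],0,0.3],[[-0.35,-0.86,0],0,0.3],[[-0.35,-0.86,0],0,0.3]]'
python3 - <<'E'
from cell import env,eyes
from h import *
go(env.state(),429,377.5,30,-.004)
np.set_printoptions(suppress=True,precision=2)
s=eyes.read_camera("scene");t=eyes.read_camera("top")
for n in("short_stand_deck","long_stand_deck"):
  for p in (s,t): print(n,[(round(d["score"],2),np.round(d["centre"]),d["mask"].sum()) for d in eyes.cut_out(n,p)],[(round(d["score"],2),np.round(d["centre"])) for d in eyes.spot_point(n,p)])
print(proj(s,[[490,377.5,15],[642,222,15],[429,377.5,26]]),proj(t,[[490,377.5,15],[642,222,15]]))
E
```

```text
t: 32.05
eef_pos: [425.8, 382.1, 125.2]
tcp_rot: [-3.142, -0.0, -0.004]
ft_force: [1.0, 0.2, -0.0]
opening: 0.686
grip_force: 29.8
t 32.05 at [425.8 382.1 125.2] yaw -0.004 F [ 1.   0.2 -0. ] open 65.2 grip 29.8
 shift(now) [0.05 0.08 1.59] shift(after turn) [0.05 0.08 1.59] turn -0.0
short_stand_deck [(0.93, array([235., 218.]), np.int64(421)), (0.66, array([229., 344.]), np.int64(640))] [(0.69, array([236., 218.])), (0.63, array([229., 351.]))]
short_stand_deck [(0.96, array([201., 283.]), np.int64(1423))] [(0.86, array([187., 280.]))]
long_stand_deck [(0.76, array([238., 266.]), np.int64(327)), (0.75, array([237., 217.]), np.int64(344))] []
long_stand_deck [(0.65, array([236., 224.]), np.int64(225))] []
[[213.76 237.75]
 [279.45 231.84]
 [200.06 241.14]] [[187.48 303.77]
 [234.34 243.75]]
```

```bash
python3 -m inch '[[[0.03,0.07,0.4],0,0.3],[[0,0,0.5],0,0.3],[[0,0,0.5],0,0.3],[[0,0,0.2],0,0.3],[[0,0,0.06],0,0.3],[[0,0,0.04],0,0.3],[[0,0,0.04],0,0.3],[[0,0,0.02],0,0.3],[[0,0,0],0,0.3],[[0,0,0],0,0.3]]'
```

```text
t: 33.8
eef_pos: [429.6, 377.1, 20.5]
tcp_rot: [-3.14, -0.003, -0.004]
ft_force: [3.2, 1.0, 4.3]
opening: 0.682
grip_force: 30.0
```

```bash
python3 -m inch '[[[0,0,0.04],0,0.3],[[0,0,0.04],0,0.3],[[0,0,0.03],0,0.3],[[0,0,0],0,0.3],[[0,0,0],0,0.3],[[0,0,0],0,0.3],[[0,0,0],0,0.3],[[0,0,0],0,0.3],[[0,0,0],0,0.3],[[0,0,0],0,0.3]]'
```

```text
t: 35.05
eef_pos: [430.3, 377.3, 14.1]
tcp_rot: [-3.139, -0.004, -0.004]
ft_force: [5.1, 0.8, 5.4]
opening: 0.683
grip_force: 30.0
```

```bash
python3 -m inch '[[[0,0,0.02],0,0.3],[[0,0,0.02],0,0.3],[[0,0,0.01],0,0.3],[[0,0,0],0,0.3],[[0,0,0],0,0.3],[[0,0,0],0,0.3],[[0,0,0],0,0.3],[[0,0,0],0,0.3],[[0,0,0],0,0.3],[[0,0,0],0,0.3]]'
```

```text
t: 36.3
eef_pos: [430.4, 377.4, 12.3]
tcp_rot: [-3.139, -0.005, -0.004]
ft_force: [2.3, -0.9, 19.9]
opening: 0.682
grip_force: 30.0
```

```bash
python3 -m inch '[[[0,0,-0.015],0,0.3],[[0.03,0,0.003],0,0.3],[[0.03,0,0.005],0,0.3],[[0.03,0,0.005],0,0.3],[[0.03,0,0.005],0,0.3],[[0,0,0],0,0.3],[[0,0,0],0,0.3],[[0,0,0],0,0.3],[[0,0,0],0,0.3],[[0,0,0],0,0.3]]'
```

```text
t: 37.55
eef_pos: [435.6, 376.9, 11.3]
tcp_rot: [-3.14, -0.001, -0.004]
ft_force: [-5.7, 0.2, 16.5]
opening: 0.681
grip_force: 30.0
```

Friction only so far (0.35 ratio); keep sliding.

```bash
python3 -m inch '[[[0.03,0,-0.003],0,0.3],[[0.03,0,0.003],0,0.3],[[0.03,0,0.003],0,0.3],[[0.03,0,0.003],0,0.3],[[0,0,0],0,0.3],[[0,0,0],0,0.3],[[0,0,0],0,0.3],[[0,0,0],0,0.3],[[0,0,0],0,0.3],[[0,0,0],0,0.3]]'
```

```text
t: 38.8
eef_pos: [440.1, 376.4, 10.5]
tcp_rot: [3.141, 0.004, -0.003]
ft_force: [-18.1, 2.4, 18.5]
opening: 0.684
grip_force: 30.0
```

```bash
python3 -m inch '[[[0,0,0],0,-0.3],[[0,0,0],0,-0.8],[[0,0,0],0,-1],[[0,0,-0.4],0,-1],[[0,0,-0.8],0,-1],[[0,0,-0.7],0,-1],[[0.07,0.95,0],-0.2,-1],[[0.07,0.95,0],0,-1],[[0.07,0.95,0],0,-1],[[0.07,0.95,0],0,-1]]'
python3 -m inch '[[[0.07,0.95,0],0,-1],[[0.07,0.95,0],0,-1],[[0.07,0.95,0],0,-1],[[0.07,0.95,0],0,-1],[[0.07,0.95,0],0,-1],[[0.07,0.95,0],0,-1],[[0.07,0.95,0],0,-1],[[0.07,0.95,0],0,-1],[[0,0.6,0],0,-1],[[0,0,0],0,-1]]'
python3 - <<'E'
from cell import env,eyes
from h import *
np.set_printoptions(suppress=True,precision=1)
s=eyes.read_camera("scene");t=eyes.read_camera("top");go(env.state(),502.5,-413,-12,.02)
o=[]
for p,a in((t,(215,345,150,270)),(s,(190,270,190,300))):
    o.append(cv2.resize(p["pixels"][a[0]:a[1],a[2]:a[3],::-1],(400,433 if p is t else 291),interpolation=cv2.INTER_CUBIC))
o[1]=np.vstack([o[1],np.zeros((142,400,3),np.uint8)]);cv2.imwrite("pics/p6.png",np.hstack(o))
def fitd(n,q,L0,z0,p,m):
    w,l,h=D[n]
    def co(v):
        B=np.array([[i*l/2,j*w/2,k*h] for i in(-1,1) for j in(-1,1) for k in(0,1)])@Rz(v[2]*.1).T+[v[0]*10,v[1]*10,z0]
        H=hullmask(proj(p,deckpt(q,B)));return 1-np.minimum(H,m).sum()/np.maximum(H,m).sum()
    q0=np.array([L0/10,0,0]);r=minimize(co,q0,method="Nelder-Mead",options=dict(initial_simplex=np.vstack([q0,q0+np.eye(3)*[1,1,1.5]])));return r.x*[10,10,.1],round(r.fun,3)
T=dict(long=[638.1,226.3,-.043,15],short=[487.6,380,-.004,15])
for n,k,L0,z0 in(("slim_carton","long",-60,13),("broad_carton","short",-55,0)):
    u=proj(t,deckpt(T[k],(L0,0,z0+15)))[0];m=near(eyes.cut_out(n,t),u[::-1],15)
    print(n,u,None if m is None else (m.sum(),fitd(n,T[k],L0,z0,t,m)))
# small carton still
ob=[]
for p in(s,t):
    m=near(eyes.cut_out("small_carton",p),proj(p,[504,-413,14])[0][::-1])
    if m is not None: ob.append((p,m));print(fit("small_carton",ob[-1:],False))
E
```

```text
t: 40.05
eef_pos: [461.9, 146.6, 123.3]
tcp_rot: [3.141, -0.001, 0.014]
ft_force: [1.6, 0.7, -0.8]
opening: 1.001
grip_force: 0.0
t: 41.3
eef_pos: [501.6, -345.5, 122.7]
tcp_rot: [3.141, 0.0, 0.01]
ft_force: [0.2, 0.4, -0.9]
opening: 1.002
grip_force: 0.0
t 41.4 at [ 501.7 -342.8  122.9] yaw 0.013 F [ 0.6 -0.1  0.2] open 94.9 grip 0.0
 shift(now) [-0.   1.2  2.2] shift(after turn) [-0.   1.2  2.2] turn -0.08
slim_carton [234.1 256.4] (np.int64(789), (array([-56.7,  -2.6,   0. ]), np.float64(0.103)))
broad_carton [187.6 319.3] (np.int64(1073), (array([-49.6,  -1.3,   0. ]), np.float64(0.09)))
{'x': np.float64(506.1), 'y': np.float64(-415.7), 'yaw': np.float64(1.668), 'z': 0, 'loss': np.float64(0.139)}
```

View pics/p6.png

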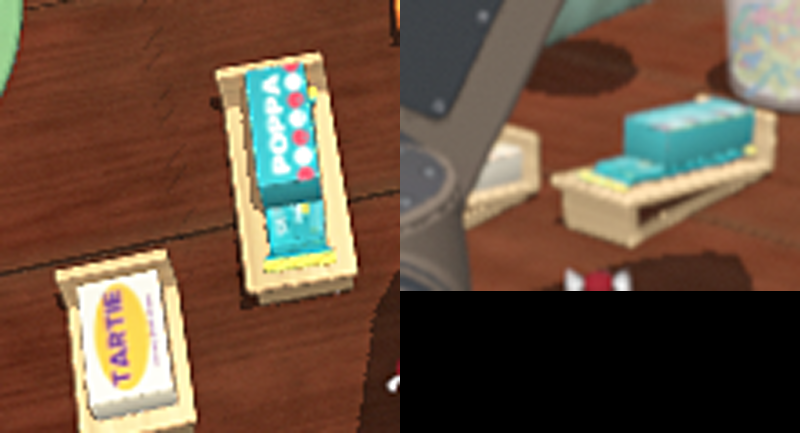

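My last picture: slim carton on the bar against the long stand's stop, and the broad carton on the short stand against its stop, all straight and centred. Now the small carton.

```bash
python3 -m inch '[[[0,0.6,0],-0.3,-1],[[0.02,0.6,0.2],0,-1],[[0,0,0.5],0,-1],[[0,0,0.5],0,-1],[[0,0,0.5],0,-1],[[0,0,0.4],0,-1],[[0,0,0.12],0,-1],[[0,0,0],0,0.4],[[0,0,0],0,0.4],[[0,0,0],0,0.4]]'
python3 -m inch '[[[0,0,0],0,0.4],[[0,0,0],0,0.4],[[0,0,-0.3],0,0.4],[[0,0,-0.8],0,0.4],[[0,0,-0.8],0.6,0.4],[[0,0,-0.6],0,0.4],[[0,-0.7,-0.3],0,0.4],[[-0.05,-0.9,0],0,0.4],[[-0.05,-0.9,0],0,0.4],[[-0.05,-0.9,0],0,0.4]]'
```

```text
t: 42.85
eef_pos: [505.5, -415.2, -8.9]
tcp_rot: [3.14, -0.001, 0.04]
ft_force: [-0.7, 0.0, -0.5]
opening: 0.742
grip_force: 0.0
t: 44.1
eef_pos: [498.5, -209.4, 159.2]
tcp_rot: [3.141, -0.001, -0.013]
ft_force: [0.2, 0.1, -1.0]
opening: 0.628
grip_force: 29.9
```

```bash
python3 -m inch '[[[-0.09,-0.95,0],0,0.4],[[-0.09,-0.95,0],0,0.4],[[-0.09,-0.95,0],0,0.4],[[-0.09,-0.95,0],0,0.4],[[-0.09,-0.95,0],0,0.4],[[-0.09,-0.95,0],0,0.4],[[-0.09,-0.95,0],0,0.4],[[-0.09,-0.95,0],0,0.4],[[-0.09,-0.95,0],0,0.4],[[-0.09,-0.95,0],0,0.4]]'
python3 - <<'E'
from cell import env
from h import *
go(env.state(),448,377.5,57,-.004)
E
```

```text
t: 45.35
eef_pos: [451.6, 361.7, 159.2]
tcp_rot: [-3.141, -0.001, -0.012]
ft_force: [1.0, -0.3, -0.9]
opening: 0.628
grip_force: 29.9
t 45.35 at [451.6 361.7 159.2] yaw -0.012 F [ 1.  -0.3 -0.9] open 59.6 grip 29.9
 shift(now) [-0.06 -0.26  1.7 ] shift(after turn) [-0.06 -0.26  1.7 ] turn -0.1
```

```bash
python3 -m inch '[[[-0.06,-0.2,0.1],-0.1,0.4],[[0,0,0.4],0,0.4],[[0,0,0.5],0,0.4],[[0,0,0.4],0,0.4],[[0,0,0.2],0,0.4],[[0,0,0.05],0,0.4],[[0,0,0],0,0.4],[[0,0,0],0,0.4],[[0,0,0],0,0.4],[[0,0,0],0,0.4]]'
```

```text
t: 46.6
eef_pos: [448.5, 371.9, 59.3]
tcp_rot: [-3.141, -0.0, -0.004]
ft_force: [-0.3, 0.4, -0.7]
opening: 0.629
grip_force: 29.9
```

```bash
python3 -m inch '[[[0,-0.09,0],0,0.4],[[0,0,0.05],0,0.4],[[0,0,0.05],0,0.4],[[0,0,0.04],0,0.4],[[0,0,0.04],0,0.4],[[0,0,0.03],0,0.4],[[0,0,0],0,0.4],[[0,0,0],0,0.4],[[0,0,0],0,0.4],[[0,0,0],0,0.4]]'
```

```text
t: 47.85
eef_pos: [449.7, 377.7, 47.2]
tcp_rot: [-3.14, -0.003, -0.004]
ft_force: [2.6, -0.2, 5.8]
opening: 0.632
grip_force: 30.0
```

```bash
python3 -m inch '[[[0,0,0.03],0,0.4],[[0,0,0.03],0,0.4],[[0,0,0.01],0,0.4],[[0,0,0],0,0.4],[[0,0,0],0,0.4],[[0,0,0],0,0.4],[[0,0,0],0,0.4],[[0,0,0],0,0.4],[[0,0,0],0,0.4],[[0,0,0],0,0.4]]'
```

```text
t: 49.1
eef_pos: [450.3, 377.7, 43.3]
tcp_rot: [-3.14, -0.004, -0.004]
ft_force: [5.4, -0.3, 7.5]
opening: 0.625
grip_force: 30.0
```

```bash
python3 -m inch '[[[0,0,0.02],0,0.4],[[0,0,0.015],0,0.4],[[0,0,0],0,0.4],[[0,0,0],0,0.4],[[0,0,0],0,0.4],[[0,0,0],0,0.4],[[0,0,0],0,0.4],[[0,0,0],0,0.4],[[0,0,0],0,0.4],[[0,0,0],0,0.4]]'
```

```text
t: 50.35
eef_pos: [450.4, 377.7, 42.2]
tcp_rot: [-3.139, -0.004, -0.004]
ft_force: [3.4, -2.9, 18.5]
opening: 0.628
grip_force: 30.0
```

Flat. Slide down to the stop.

```bash
python3 -m inch '[[[0,0,-0.015],0,0.4],[[0.03,0,0.003],0,0.4],[[0.03,0,0.004],0,0.4],[[0.03,0,0.004],0,0.4],[[0.03,0,0.004],0,0.4],[[0,0,0],0,0.4],[[0,0,0],0,0.4],[[0,0,0],0,0.4],[[0,0,0],0,0.4],[[0,0,0],0,0.4]]'
```

```text
t: 51.6
eef_pos: [455.7, 377.5, 41.2]
tcp_rot: [-3.141, -0.001, -0.004]
ft_force: [-3.5, -0.5, 12.9]
opening: 0.631
grip_force: 30.0
```

```bash
python3 -m inch '[[[0.03,0,0],0,0.4],[[0.03,0,0.003],0,0.4],[[0.03,0,0.003],0,0.4],[[0,0,0],0,0.4],[[0,0,0],0,0.4],[[0,0,0],0,0.4],[[0,0,0],0,0.4],[[0,0,0],0,0.4],[[0,0,0],0,0.4],[[0,0,0],0,0.4]]'
```

```text
t: 52.85
eef_pos: [459.9, 377.3, 40.5]
tcp_rot: [-3.142, 0.002, -0.004]
ft_force: [-7.9, -0.3, 12.7]
opening: 0.629
grip_force: 30.0
```

```bash
python3 -m inch '[[[0.03,0,0],0,0.4],[[0.03,0,0.003],0,0.4],[[0.03,0,0.003],0,0.4],[[0,0,0],0,0.4],[[0,0,0],0,0.4],[[0,0,0],0,0.4],[[0,0,0],0,0.4],[[0,0,0],0,0.4],[[0,0,0],0,0.4],[[0,0,0],0,0.4]]'
```

```text
t: 54.1
eef_pos: [461.2, 377.1, 40.0]
tcp_rot: [3.139, 0.009, -0.004]
ft_force: [-28.8, 3.9, 22.3]
opening: 0.626
grip_force: 30.0
```

```bash
python3 -m inch '[[[0,0,0],0,0.1],[[0,0,0],0,-0.5],[[0,0,0],0,-0.8],[[0,0,-0.3],0,-1],[[0,0,-0.8],0,-1],[[0,0,-0.8],0,-1],[[0.05,0.9,0],0,-1],[[0.05,0.95,0],0,-1],[[0.05,0.95,0],0,-1],[[0.05,0.95,0],0,-1]]'
python3 -m inch '[[[0.03,0.95,0],0,-1],[[0.03,0.95,0],0,-1],[[0.03,0.95,0],0,-1],[[0.03,0.95,0],0,-1],[[0.03,0.95,0],0,-1],[[0.03,0.95,0],0,-1],[[0.03,0.95,0],0,-1],[[0.03,0.95,0],0,-1],[[0,0.6,0],0,-1],[[0,0,0],0,-1]]'
python3 - <<'E'
from cell import env,eyes
from h import *
np.set_printoptions(suppress=True,precision=2)
t=eyes.read_camera("top")
def fitd(n,q,L0,z0,p,m,mm=None):
    w,l,h=D[n]
    def co(v):
        B=np.array([[i*l/2,j*w/2,k*h] for i in(-1,1) for j in(-1,1) for k in(0,1)])@Rz(v[2]*.1).T+[v[0]*10,v[1]*10,z0]
        H=hullmask(proj(p,deckpt(q,B)));return 1-np.minimum(H,m).sum()/np.maximum(H,m).sum()
    q0=np.array([L0/10,0,0]);b=None
    for d in(1,-1):
        r=minimize(co,q0,method="Nelder-Mead",options=dict(initial_simplex=np.vstack([q0,q0+np.eye(3)*d*[.7,.7,.7]])))
        if b is None or r.fun<b.fun:b=r
    return b.x*[10,10,.1],round(b.fun,3)
T=dict(long=[638.1,226.3,-.043,15],short=[487.6,380,-.004,15])
for n,k,L0,z0 in(("slim_carton","long",-60,13),("small_carton","short",-42.5,30),("broad_carton","short",-55,0),("choc_bar","long",-86.5,0)):
    u=proj(t,deckpt(T[k],(L0,0,z0+15)))[0];L=eyes.cut_out(n,t);m=near(L,u[::-1],20)
    print(n,u,[(round(d["score"],2),np.round(d["centre"])) for d in L],None if m is None else (m.sum(),fitd(n,T[k],L0,z0,t,m)))
E
```

```text
t: 55.35
eef_pos: [477.9, 150.3, 154.7]
tcp_rot: [-3.141, -0.002, -0.004]
ft_force: [0.8, 0.2, 0.3]
opening: 0.998
grip_force: 0.0
t: 56.6
eef_pos: [489.7, -342.5, 154.1]
tcp_rot: [3.141, -0.001, -0.007]
ft_force: [-0.2, 1.1, -0.4]
opening: 0.998
grip_force: 0.0
slim_carton [234.05 256.36] [(0.71, array([256., 235.]))] (np.int64(756), (array([-55.81,  -2.56,   0.04]), np.float64(0.133)))
small_carton [184.86 309.6 ] [(0.76, array([311., 185.]))] (np.int64(797), (array([-39.63,  -0.21,   0.06]), np.float64(0.101)))
broad_carton [187.6 319.3] [(0.78, array([328., 191.]))] (np.int64(458), (array([-52.4 ,  -1.63,   0.02]), np.float64(0.612)))
choc_bar [235.69 266.77] [(0.9, array([287., 238.])), (0.65, array([328., 191.]))] None
```

```bash
python3 -c "
from cell import env
print(env.job_done())"
```

```text
the job is handed in; nothing more can be done
None
```

I handed the job in at about 57 s of robot time. The bar with the slim carton on it is on the long stand, and the broad carton with the small carton on it is on the short stand. The last measurements put both top cartons straight, centred and against the stops. The bar and broad carton were mostly covered by then; earlier pictures showed them the same way. The hand-in call gave no verdict.

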